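Clamp the notch cutter in the setting stand's lever chuck

ROBOT

A 7-joint arm with a two-finger parallel gripper is mounted at the origin on the work surface. World frame = base frame: x ahead of the robot, y to its left, z up, the work surface at z = 0. Lengths are in m, angles in rad, forces in N, time in s.
With the tool pointing down it reaches from about 0.425 to 0.95 m from the base axis. Payload 4.7 kg.
Tool frame: the origin (TCP) lies on the centre line of the jaws, within the pads' length; the fingertips stand 25 mm ahead of it and the grasp point (between the pads) lies 6 mm ahead of it (arm.finger_overhang is the distance from the TCP to the fingertips, in m); z points along the fingers, y is the line along which they close (so a half turn about z gives the same grasp; the last joint's range is limited). The gripper opens to 85 mm and grips with 20 to 120 N. Pads are 22 mm wide; open, the fingers measure 114 mm over their backs; the gripper's body (76 mm by 85 mm) begins 54 mm behind the grasp point. The pads swing forward as they close: fully open they stand 13 mm farther back than shut.
Start: joints at [-1.252, 0.469, -0.049, 1.532, 0.024, 1.141, -0.082], TCP at [0.23, 0.635, 0.256] pointing down, gripper open.
Joint ranges: [-2.59, 2.59], [-0.33, 1.99], [-1.39, 1.29], [0.1, 2.45], [-1.04, 4.18], [0.21, 1.99], [-2.66, 2.66]. Speed limits (rad/s): [2.57, 2.57, 3.14, 3.14, 3.14, 3.14, 3.14].

INTERFACE

Orientations are given as a unit quaternion [w, x, y, z].
In Python, from cell import telemetry, vision, order, arm gives the robot as it stands.
- The arm moves only by the tool servo_tool, never from a script. Its argument "plan" is a list of rows, each an object with "travel": the shift along the tool's x, y, z in cm, a list of three; "turn": the turn about the tool's z in rad. In form: [{"travel": [x, y, z], "turn": turn}, ...]. A call has exactly 8 rows; each row is the pose to reach, as a shift and turn from the pose commanded when the call began, along the tool's axes at that moment; what a row does not reach only later rows make up. A row lasts 1/12 s, in which the tool goes at most 41.7 mm and 7.16 degrees, less where a joint would pass 70% of its speed; a pose out of reach is approached as far as the arm can. A call with a gripper value outside its range is refused whole. "grip" is the opening, from 0 (shut) to 1 (fully open), set as the call begins (left out, the last holds). The fingers move at their own pace and stop on an object; the grip force is fixed at half the most. Time passes only in rows, so rows that repeat a pose let the fingers close, or fill a call up. It gives the time, the measured TCP pose, the force, the opening and the grip force at its end, in the units of the state.
- telemetry.state(): the state, without advancing time (a new reading comes with each control period).
- vision.snapshot(name): name is "scene" or "top"; returns a dict with "img" (400x640x3 uint8, red, green, blue), "depth" (400x640 float32, m along the optical axis (not along the pixel's ray), 0 where there is no reading), "fx", "fy", "cx", "cy" (pixels), "R" (3x3) and "t" (3): a world point X has camera coordinates R X + t. Camera axes: x right, y down, z forward; pixel columns grow to the right and rows downward; lengths in m; the calibration is good to about 2 mm. A picture is of the moment at which its call begins.
- order.sign_off(): hands the job in; it is judged then, once.
The state is a dict: "time_s": time; "joint_pos": joint angles; "qvel": joint speeds; "tau": joint torques, N m; "tcp_pos": TCP position; "ee_rot": TCP orientation; "ft_force": force on the tool from outside, world axes, zero at the start; "ft_torque": the same for the moment, N m; "opening": finger opening in m; "grip_force": force on a finger pad.
Only numpy, scipy, OpenCV 4.12 (cv2) and the standard library are available. Lean on these libraries where they do the work, as an engineer would, in place of code of your own. Each camera call takes 0.05 s, during which the arm holds its last target. There are 200 camera calls.

TASK

Set the tool-setting stand up with the notch cutter: first move the stray carton that blocks the chuck's lever onto the green belt, upright and clear of the carton already there, and stand the notch cutter (the one with the wide flat-topped drum head) from the rack shank down in the open three-jaw chuck. Only when both are in place, swing the lever clockwise until the jaws have closed firmly on the shank and hold the cutter straight and centred, then let go of it. Leave the other two cutters in the rack, and the carton that was already on the belt, where they are.

Things in the scene. Friction and masses are not known exactly. Their poses are not given: they have to be found in the camera images.
- stand: Steel tool-setting stand fixed to the table. Origin on the chuck's axis at table height, z up; its yaw varies. Round base 120 mm across, 12 mm thick, with an upright three-jaw lever chuck: body 104 mm across, flat face at height 58 mm, round it a ribbed cam ring (the sleeve), 116 mm across, at heights 28 to 50 mm.
- column_top (a point): Top of the stand's fixed gauge column, 207 mm above the table. The column is 20 mm across and stands 105 mm from the chuck's axis, 25 degrees from the stand's +x towards its +y; at heights 139 to 197 mm it carries a carriage and dial reaching 18 mm towards the chuck, 33 mm outward and 26 mm to the sides.
- chuck_seat (a point): Point on the chuck's axis on the flat floor of its bore, 22 mm above the table: the foot of the cutter stands here. The bore is 48 mm across below the jaws; above it, heights 58 to 84 mm, the three jaws leave a round opening of radius 18.5 mm minus 4 mm per rad of sleeve.
- sleeve (a joint): Turn of the cam ring with its lever, rad: 0 = jaws open; grows clockwise seen from above, closing the three jaws together by 4 mm of radius per rad; end stop 2.7; starts at 0 to 0.5. The lever points (-40 degrees minus this angle) from the stand's +x. The jaws meet the cutter's shank near 2.1; pressed on, the lever winds up springily to about 2.3 to 2.45, and springs back to about 2.2 when let go.
- grip_mid (a point): Middle of the upright black grip on the lever's end: 125 mm from the chuck's axis, 85 mm above the table. The grip is round, 24 mm across, heights 46 to 106 mm, and spins freely about its own vertical axis, so a gripper holding it need not turn. The lever drags with 0.6 N m (5 N here) and stays where left; pressed on to 10 to 16 N here the chuck clamps and its friction keeps the jaws tight.
- lever_mid (a point): Point on the middle of the lever bar, 90 mm from the chuck's axis. The lever is a flat steel bar 16 mm wide, at heights 33 to 44 mm, running out radially to the grip; it strikes anything taller than 33 mm that stands within 137 mm of the chuck's axis on its way.
- jaw_a: Steel chuck jaw, 16 mm wide, inner end from height 58 to 84 mm, outer part to 71 mm. Origin at height 58 mm, on the chuck's axis when open, moving with the jaw; the jaw lies 18.5 to 52.5 mm out along its own +x, 60 degrees from the stand's +x towards its +y.
- jaw_b: Like jaw_a, at 180 degrees.
- jaw_c: Like jaw_a, at -60 degrees.
- cutter: Notch cutter, steel, 102 mm tall, about 0.4 kg: plain shank 20 mm across and 70 mm long with a flat foot, then a flat-topped drum head 36 mm across and 32 mm high. Origin at the centre of the foot, z along the shank to the head. Starts upright in one of the rack's three holes, its foot 14 mm above the table.
- drill: Bystander in the rack: hollow board drill, steel, 135 mm tall: shank 20 mm across, 70 mm long, then a collar 25 mm across and a slim tube 14 mm across. Origin at its foot.
- countersink: Bystander in the rack: countersink, steel, 104 mm tall: shank 20 mm across, 70 mm long, then a head 36 mm across that tapers to a point. Origin at its foot.
- rack: Wooden rack block fixed to the table, 200 mm (its x) by 64 mm (its y), 44 mm high. Origin under its centre. Three holes 24 mm across and 30 mm deep along its x at -65, 0 and +65 mm; which cutter stands in which hole varies.
- carton: The stray carton: open-topped stiff grey board tray, white inside, 110 mm (its x) by 62 mm (its y), 45 mm high, walls 4 mm, about 90 g. Origin under its centre, z up. Starts upright on the table in front of the chuck, in the lever's way.
- belt: Green perforated belt fixed along the right side of the table, 1180 mm (x) by 260 mm (y), its top 12 mm above the table. Origin at table height under its centre, axes as the world's.
- carton_line: Bystander: a carton like the stray one, standing on the belt on a white paper blank. Origin under its centre. The rest of the belt is free.
Things that resemble listed ones, but are neither listed nor needed, are in the scene too. Several things have the shape of the stand; the one meant has the colours described above. Leave any black look-alike of the carton alone.

How it is judged:
By the outcome, as a careful person would: the job done as asked, in the order asked, and still so for the second after the job is handed in, with the robot touching nothing.
It also fails if it takes over 72 s, if anything falls off the work surface, if the arm or the gripper's body presses on something with over 40 N, if the wrist force passes 120 N, or if a joint passes its speed limit or range.

## Working session

There is one attempt and no reset: what is moved stays moved. The work goes in short steps, Python scripts to look and compute and a tool call to move; the robot and the scene stay as the last step left them, time stands still between calls to the robot, and variables do not carry over. Pictures are saved under pics/ and viewed, at most 10 in all, crops included, and the job is handed in when it is done.

Besides the shell and the picture viewer there is one more tool, called as a command line: name --argument value ..., lists and objects as JSON in quotes. servo_tool: Moves the arm, as the interface text tells. Its arguments: {"type":"object","properties":{"plan":{"type":"array"},"grip":{"type":"number"}},"required":["plan"]}

```bash
ls; mkdir -p pics
cat > h.py <<'E'
import numpy as np, cv2, pickle
from cell import telemetry, vision, order, arm
def snap(n, save=None):
    s=vision.snapshot(n); pickle.dump(s,open(f'{n}.pkl','wb'))
    if save: cv2.imwrite(f'pics/{save}.png',s['img'][:,:,::-1])
    return s
def load(n): return pickle.load(open(f'{n}.pkl','rb'))
def cloud(s):
    d=s['depth']; v,u=np.mgrid[:d.shape[0],:d.shape[1]]
    c=np.stack([(u-s['cx'])/s['fx']*d,(v-s['cy'])/s['fy']*d,d],-1)
    w=(c-s['t'])@s['R']; w[d==0]=np.nan
    return w
def proj(s,X):
    c=s['R']@np.array(X)+s['t']; return c[0]/c[2]*s['fx']+s['cx'],c[1]/c[2]*s['fy']+s['cy']
E
python3 - <<'E'
from h import *
for n in('scene','top'):
    s=snap(n,n+'0'); print(n,s['fx'],s['cx'],-s['R'].T@s['t'],s['R'].round(2).tolist())
print(telemetry.state())
E
```

```text
pics
scene 453.6919500056295 320.41134036432265 [0.81148096 0.43887135 0.98923156] [[-0.87, 0.5, -0.01], [0.42, 0.72, -0.56], [-0.28, -0.49, -0.83]]
top 475.69767292070856 310.20095192874464 [ 0.43320424 -0.0333779   1.37404556] [[-0.01, -1.0, 0.01], [-1.0, 0.01, -0.07], [0.07, -0.01, -1.0]]
{'time_s': 0.1, 'joint_pos': array([-1.25188263,  0.46936635, -0.04861163,  1.53358703,  0.02411252,
        1.14097766, -0.08230625]), 'qvel': array([-0.00055446, -0.00263051, -0.00035711, -0.00208308,  0.00098648,
        0.00053812,  0.00058908]), 'tau': array([ 1.41399345e-03, -5.11512172e+01, -4.67441103e-02, -2.38391393e+01,
        1.07252589e-02,  4.35706650e-03,  2.11436543e-06]), 'tcp_pos': array([0.22988432, 0.63413644, 0.2553573 ]), 'ee_rot': array([-1.19827339e-04,  1.73010262e-01,  9.84919632e-01, -8.67902631e-04]), 'ft_force': array([0.36188994, 0.26131907, 0.48234619]), 'ft_torque': array([0.01900154, 0.02567686, 0.01956895]), 'grip_force': 0.0, 'opening': 0.08557250094106762}
```

View pics/scene0.png

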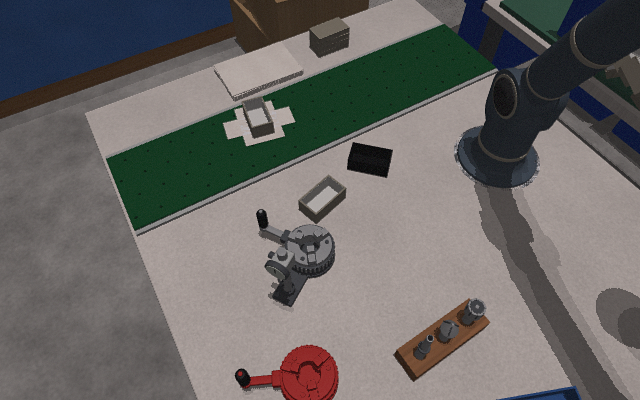

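View pics/top0.png

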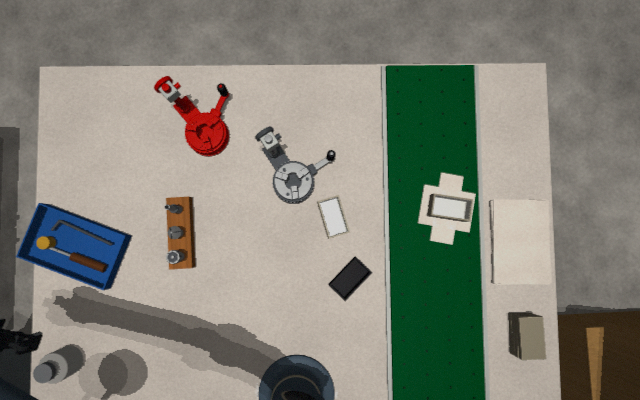

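The scene shows the steel-grey stand at scene (311,245) / top (293,182); the red one at scene (308,375) is a look-alike. The grey carton is at top (332,216) and the black one at (350,278) must be left alone. In the rack, the cutters are at scene (425,345), slim, (449,328), and (476,308), wide. I'll measure these and confirm the cutter in a crop.

Run:
```python
from h import *
S=load('scene');T=load('top'); ws,wt=cloud(S),cloud(T)
a=cv2.resize(S['img'][290:390,390:500],None,fx=5,fy=5,interpolation=cv2.INTER_CUBIC)
b=cv2.resize(T['img'][195:275,155:205],None,fx=5,fy=5,interpolation=cv2.INTER_CUBIC)
im=np.zeros((500,800,3),np.uint8); im[:,:550]=a; im[:400,550:800]=b; cv2.imwrite('pics/crop.png',im[:,:,::-1])
P=np.concatenate([ws.reshape(-1,3),wt.reshape(-1,3)]); 
src=np.r_[np.zeros(ws[...,0].size),np.ones(wt[...,0].size)]
ok=~np.isnan(P[:,0]);P=P[ok];src=src[ok]
def box(x0,x1,y0,y1,z0,z1):
    return (P[:,0]>x0)&(P[:,0]<x1)&(P[:,1]>y0)&(P[:,1]<y1)&(P[:,2]>z0)&(P[:,2]<z1)
def at(u,v): return wt[v,u].round(3)
for n,p in dict(stand=(293,182),carton=(332,216),grip=(331,156),cutA=(174,257),cutB=(175,232),cutC=(172,209),rack=(185,250),line=(451,207),table=(250,250),belt=(430,100)).items(): print(n,at(*p))
def rect(m):
    q=P[m][:,:2].astype(np.float32); r=cv2.minAreaRect(q); return np.round(r[0],4),np.round(r[1],4),round(r[2],1),len(q)
for nm,uv,z in(('carton',(332,216),(.03,.055)),('line',(451,207),(.045,.065)),('rack',(185,250),(.035,.05))):
    c=at(*uv);
    w=.12 if nm!='rack' else .14
    for k in(0,1): 
        m=box(c[0]-.09,c[0]+(.09 if nm!='rack' else .2),c[1]-(.08 if nm!='rack' else .05),c[1]+(.08 if nm!='rack' else .08),*z)&(src==k); 
        if m.sum()>5: print(nm,k,rect(m),np.median(P[m][:,2]))
c=at(331,156)
for k in(0,1):
    m=box(c[0]-.03,c[0]+.03,c[1]-.03,c[1]+.03,.09,.13)&(src==k);print('grip',k,P[m].mean(0),P[m].max(0)[2],m.sum())
for nm,uv in(('A',(174,257)),('B',(175,232)),('C',(172,209))):
    c=at(*uv)
    for k in(0,1):
        m=box(c[0]-.03,c[0]+.03,c[1]-.04,c[1]+.04,.095,.2)&(src==k);print(nm,k,P[m].mean(0).round(4),P[m].min(0).round(3),P[m].max(0).round(3),m.sum())
c=at(293,182)
for k in(0,1):
    m=box(c[0]-.08,c[0]+.07,c[1]-.07,c[1]+.07,.048,.09)&(src==k); print('chuck',k,cv2.minEnclosingCircle(P[m][:,:2].astype(np.float32)))
    m=box(c[0]-.0,c[0]+.17,c[1]-.05,c[1]+.13,.195,.25)&(src==k); print('coltop',k,P[m].mean(0),m.sum())
```

```text
stand [0.595 0.004 0.025]
carton [ 0.497 -0.107  0.004]
grip [ 0.655 -0.101  0.105]
cutA [0.388 0.315 0.118]
cutB [0.454 0.315 0.109]
cutC [0.514 0.32  0.122]
rack [0.405 0.305 0.043]
line [ 0.519 -0.447  0.018]
table [ 0.402  0.13  -0.002]
belt [ 0.834 -0.398  0.009]
carton 0 (array([ 0.5197, -0.0965]), array([0.1723, 0.0851]), 28.9, 484) 0.04130791277879245
carton 1 (array([ 0.5183, -0.0949]), array([0.1743, 0.0834]), 30.3, 278) 0.04467465808285216
line 0 (array([ 0.5185, -0.4375]), array([0.1157, 0.0623]), 80.8, 274) 0.053749912476116116
line 1 (array([ 0.5171, -0.4383]), array([0.1126, 0.0626]), 80.8, 267) 0.05509652046999775
rack 0 (array([0.4548, 0.3226]), array([0.202 , 0.0645]), 3.0, 2215) 0.04256410204485138
rack 1 (array([0.4536, 0.3227]), array([0.2   , 0.0678]), 3.5, 1267) 0.043339589611353535
grip 0 [ 0.6639181  -0.09816204  0.10104428] 0.11149013630166876 89
grip 1 [ 0.66012048 -0.10188684  0.10218315] 0.11326681996735069 64
A 0 [0.3933 0.3202 0.1127] [0.372 0.301 0.095] [0.409 0.337 0.121] 327
A 1 [0.389  0.3172 0.1142] [0.372 0.301 0.096] [0.407 0.339 0.122] 174
B 0 [0.4578 0.3243 0.1036] [0.438 0.307 0.095] [0.472 0.34  0.12 ] 195
B 1 [0.4536 0.3203 0.1038] [0.438 0.305 0.095] [0.47  0.338 0.121] 113
C 0 [0.5228 0.3275 0.1317] [0.514 0.319 0.096] [0.527 0.333 0.151] 115
C 1 [0.5176 0.323  0.1337] [0.512 0.318 0.097] [0.525 0.331 0.154] 51
chuck 0 ((0.5958011746406555, -0.0032515432685613632), 0.0653073787689209)
coltop 0 [0.68576683 0.0627318  0.20393516] 100
chuck 1 ((0.5991135239601135, -0.005401345435529947), 0.06734999269247055)
coltop 1 [0.68559261 0.06202279 0.20394689] 66
```

View pics/crop.png

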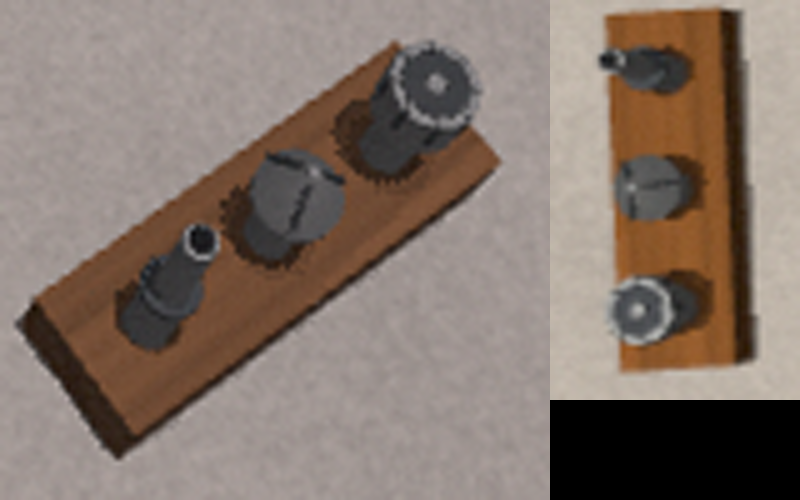

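The crop shows the cutter at scene (476,308) / top (174,257) with a flat drum head. The middle one at (449,328) tapers to a point (countersink) and the one at (425,345) is the slim drill. So the cutter is at about (0.390, 0.319). Next I'll refine the carton and the stand.

```bash
cat >> h.py <<'E'
def goto(p,yaw=None,grasp=True):
    """p=grasp point world; yaw of tool y in deg. prints travel cm and turn"""
    s=telemetry.state(); q=s['ee_rot']; from scipy.spatial.transform import Rotation as Ro
    R=Ro.from_quat([q[1],q[2],q[3],q[0]]).as_matrix()
    p=np.array(p,float)+[0,0,.006 if grasp else 0]
    y=np.degrees(np.arctan2(R[1,1],R[0,1])); 
    t=0 if yaw is None else -((yaw-y+90)%180-90)
    print('tcp',s['tcp_pos'].round(4),'yaw',round(y,1),'travel',(R.T@(p-s['tcp_pos'])*100).round(2),'turn',round(np.radians(t),3),'F',s['ft_force'].round(1),'open',round(s['opening'],4),'gf',round(s['grip_force'],1),'t',round(s['time_s'],2),'j',s['joint_pos'].round(2))
E
python3 - <<'E'
from h import *
from scipy.optimize import minimize
for n in('scene','top'):
    S=load(n); w=cloud(S).reshape(-1,3); w=w[~np.isnan(w[:,0])]
    x,y,z=w.T
    m=(abs(x-.50)<.085)&(y<-.06)&(y>-.16)&(z>.033)&(z<.055)&(np.hypot(x-.597,y+.004)>.075)&(np.hypot(x-.66,y+.1)>.07)
    r=cv2.minAreaRect(w[m][:,:2].astype(np.float32)); print(n,'carton',np.round(r[0],4),np.round(r[1],4),round(r[2],1),np.percentile(z[m],90))
    m=(np.hypot(x-.597,y+.004)<.08)&(z>.053)&(z<.063)
    q=w[m][:,:2]; best=max(((np.sum(np.hypot(*(q-[a,b]).T)<.0525)-0*1,a,b) for a in np.arange(.58,.615,.001) for b in np.arange(-.02,.015,.001)))
    c=[(a,b) for a in np.arange(.58,.615,.001) for b in np.arange(-.02,.015,.001) if np.sum(np.hypot(*(q-[a,b]).T)<.0525)>=best[0]-1]
    print('face',np.mean(c,0),best[0],len(q))
    m=(np.hypot(x-.597,y+.004)<.05)&(z>.078)&(z<.09)
    q=w[m]; print('jawtops',q.mean(0),len(q))
    m=(np.hypot(x-.66,y+.1)<.03)&(z>.06)&(z<.12); print('grip',cv2.minEnclosingCircle(w[m][:,:2].astype(np.float32)))
    m=(np.hypot(x-.686,y-.062)<.03)&(z>.199); print('col',cv2.minEnclosingCircle(w[m][:,:2].astype(np.float32)))
    b=S['img'].reshape(-1,3)
T=load('top');w=cloud(T);I=T['img'].astype(int);g=(I[...,1]>I[...,0]+25)&(I[...,1]>I[...,2]+15)&(w[...,2]<.03)
p=w[g];print('belt',np.nanpercentile(p,1,0),np.nanpercentile(p,99,0))
# paper/white on belt
m=(w[...,1]<-.28)&(w[...,1]>-.5)&(I.min(-1)>150); p=w[m];print('paper',np.nanmin(p,0),np.nanmax(p,0))
goto([.5,-.107,.15])
E
```

```text
scene carton [ 0.4958 -0.1092] [0.1122 0.066 ] 16.2 0.04522978160298636
face [0.5955 0.004 ] 846 849
jawtops [0.59614636 0.00459542 0.08234186] 143
grip ((0.6633983254432678, -0.10087955743074417), 0.012178756296634674)
col ((0.683967113494873, 0.060397446155548096), 0.010119869373738766)
top carton [ 0.4946 -0.1095] [0.1101 0.0625] 16.1 0.04768676481680094
face [0.594 0.003] 628 643
jawtops [0.5941561  0.00293116 0.0833042 ] 101
grip ((0.6614753007888794, -0.10185862332582474), 0.012405339628458023)
col ((0.6868172883987427, 0.06322860717773438), 0.014651226811110973)
belt [-0.01152977 -0.52551794  0.00451736] [ 0.92923052 -0.27160437  0.01773701]
paper [ 0.41661172 -0.49978639 -0.00995393] [ 0.94924222 -0.28164926  0.06392156]
tcp [0.2299 0.6341 0.2554] yaw 70.1 travel [-50.65 -60.45  10.04] turn 0.0 F [0.4 0.3 0.5] open 0.0856 gf 0.0 t 0.1 j [-1.25  0.47 -0.05  1.53  0.02  1.14 -0.08]
```

servo_tool --plan '[{"travel":[-3.5,-2.2,0],"turn":0.12},{"travel":[-7,-4.4,0],"turn":0.24},{"travel":[-10.5,-6.6,0],"turn":0.36},{"travel":[-14,-8.8,0],"turn":0.48},{"travel":[-17.5,-11,0],"turn":0.6},{"travel":[-21,-13.2,0],"turn":0.72},{"travel":[-24.5,-15.4,0],"turn":0.84},{"travel":[-28,-17.6,0],"turn":0.96}]' --grip 1

```text
time_s: 0.77
tcp_pos: [0.434, 0.3717, 0.2561]
ee_rot: [-0.0, 0.611, 0.792, -0.0]
ft_force: [1.1, 0.2, 0.4]
opening: 0.0854
grip_force: 0.0
```

Run:
```python
from h import *
goto([.47,.1,.24],-20); goto([.495,-.109,.12],-74)
```

```text
tcp [0.434  0.3717 0.2561] yaw 14.7 travel [-27.2   -3.43   1.01] turn 0.606 F [1.1 0.2 0.4] open 0.0854 gf 0.0 t 0.77 j [-0.97  0.3   0.24  1.8  -0.08  1.05 -0.45]
tcp [0.434  0.3717 0.2561] yaw 14.7 travel [-48.05  -6.32  13.02] turn 1.549 F [1.1 0.2 0.4] open 0.0854 gf 0.0 t 0.77 j [-0.97  0.3   0.24  1.8  -0.08  1.05 -0.45]
```

servo_tool --plan '[{"travel":[-4,-0.5,0.4],"turn":0.12},{"travel":[-8,-1,0.8],"turn":0.24},{"travel":[-12,-1.5,1.2],"turn":0.36},{"travel":[-16,-2,1.6],"turn":0.48},{"travel":[-20,-2.5,2],"turn":0.6},{"travel":[-24,-3,2.4],"turn":0.72},{"travel":[-28,-3.5,2.8],"turn":0.84},{"travel":[-32,-4,3],"turn":0.96}]'

```text
time_s: 1.43
tcp_pos: [0.4772, 0.0524, 0.2258]
ee_rot: [-0.0, 0.907, 0.421, -0.0]
ft_force: [1.1, -0.9, 0.0]
opening: 0.0857
grip_force: 0.0
```

Run:
```python
from h import *
goto([.495,-.109,.1],-74)
```

```text
tcp [0.4772 0.0524 0.2258] yaw -40.3 travel [-11.17  11.8   11.98] turn 0.589 F [ 1.1 -0.9  0. ] open 0.0857 gf 0.0 t 1.43 j [-0.68  0.19  0.56  2.04 -0.13  0.94 -0.76]
```

servo_tool --plan '[{"travel":[-2.2,2.3,2.4],"turn":0.12},{"travel":[-4.4,4.6,4.8],"turn":0.24},{"travel":[-6.6,6.9,7.2],"turn":0.36},{"travel":[-8.9,9.4,9.6],"turn":0.48},{"travel":[-11.2,11.8,12],"turn":0.59},{"travel":[-11.2,11.8,12],"turn":0.59},{"travel":[-11.2,11.8,12],"turn":0.59},{"travel":[-11.2,11.8,12],"turn":0.59}]'

```text
time_s: 2.1
tcp_pos: [0.4964, -0.1068, 0.1061]
ee_rot: [-0.0, 0.99, 0.142, -0.0]
ft_force: [0.3, 1.0, -0.8]
opening: 0.0854
grip_force: 0.0
```

Run:
```python
from h import *
goto([.495,-.109,.032],-74)
snap('top','top1');
```

```text
tcp [ 0.4964 -0.1068  0.1061] yaw -73.7 travel [-0.19  0.18  6.81] turn 0.006 F [ 0.3  1.  -0.8] open 0.0854 gf 0.0 t 2.1 j [-0.37  0.45  0.64  2.09 -0.41  0.72 -0.75]
```

servo_tool --plan '[{"travel":[-0.1,0.1,2.3],"turn":0},{"travel":[-0.2,0.2,4.6],"turn":0},{"travel":[-0.2,0.2,6.4],"turn":0},{"travel":[-0.2,0.2,6.8],"turn":0},{"travel":[-0.2,0.2,6.8],"turn":0},{"travel":[-0.2,0.2,6.8],"turn":0},{"travel":[-0.2,0.2,6.8],"turn":0},{"travel":[-0.2,0.2,6.8],"turn":0}]'

```text
time_s: 2.82
tcp_pos: [0.496, -0.1095, 0.0395]
ee_rot: [0.0, 0.99, 0.142, 0.001]
ft_force: [-0.5, -0.5, 0.1]
opening: 0.0853
grip_force: 0.0
```

servo_tool --plan '[{"travel":[0,0,0],"turn":0},{"travel":[0,0,0],"turn":0},{"travel":[0,0,0],"turn":0},{"travel":[0,0,0],"turn":0},{"travel":[0,0,0],"turn":0},{"travel":[0,0,0],"turn":0},{"travel":[0,0,0],"turn":0},{"travel":[0,0,0],"turn":0}]' --grip 0

```text
time_s: 3.48
tcp_pos: [0.4955, -0.1098, 0.0391]
ee_rot: [-0.0, 0.99, 0.141, 0.001]
ft_force: [-1.5, 1.1, 7.3]
opening: 0.061
grip_force: 65.6
```

Run:
```python
from h import *
goto([.495,-.109,.16],-74);goto([.32,-.395,.16],-74)
```

```text
tcp [ 0.4955 -0.1098  0.0391] yaw -73.7 travel [-1.000e-02 -9.000e-02 -1.269e+01] turn 0.005 F [-1.5  1.1  7.3] open 0.061 gf 65.6 t 3.48 j [-0.28  0.56  0.53  2.13 -0.52  0.58 -0.65]
tcp [ 0.4955 -0.1098  0.0391] yaw -73.7 travel [-24.82  22.46 -12.73] turn 0.005 F [-1.5  1.1  7.3] open 0.061 gf 65.6 t 3.48 j [-0.28  0.56  0.53  2.13 -0.52  0.58 -0.65]
```

servo_tool --plan '[{"travel":[0,0,-3.5],"turn":0},{"travel":[0,0,-7],"turn":0},{"travel":[0,0,-10.5],"turn":0},{"travel":[-2,2,-12.5],"turn":0},{"travel":[-4.5,4,-12.5],"turn":0},{"travel":[-7,6.4,-12.5],"turn":0},{"travel":[-9.7,8.8,-12.5],"turn":0},{"travel":[-12.4,11.2,-12.5],"turn":0}]'

```text
time_s: 4.15
tcp_pos: [0.4063, -0.2528, 0.1635]
ee_rot: [-0.0, 0.99, 0.142, 0.0]
ft_force: [1.5, -0.6, -1.3]
opening: 0.0607
grip_force: 66.4
```

servo_tool --plan '[{"travel":[-2.4,2.2,0],"turn":0},{"travel":[-4.8,4.4,0],"turn":0},{"travel":[-7.2,6.6,0],"turn":0},{"travel":[-9.6,8.8,0],"turn":0},{"travel":[-11.6,10.4,0],"turn":0},{"travel":[-12.4,11.2,0],"turn":0},{"travel":[-12.4,11.2,0],"turn":0},{"travel":[-12.4,11.2,0],"turn":0}]'

```text
time_s: 4.82
tcp_pos: [0.3192, -0.3942, 0.1631]
ee_rot: [-0.0, 0.99, 0.141, -0.0]
ft_force: [0.2, -0.2, -1.4]
opening: 0.0605
grip_force: 66.4
```

Run:
```python
from h import *
goto([.32,-.395,.045],-74)
```

```text
tcp [ 0.3192 -0.3942  0.1631] yaw -73.8 travel [ 0.05  0.11 11.21] turn 0.003 F [ 0.2 -0.2 -1.4] open 0.0605 gf 66.4 t 4.82 j [ 0.2   0.38  0.76  2.06 -0.35  0.84 -0.12]
```

servo_tool --plan '[{"travel":[0,0,3],"turn":0},{"travel":[0,0,6],"turn":0},{"travel":[0,0,8.5],"turn":0},{"travel":[0,0,10],"turn":0},{"travel":[0,0,10.6],"turn":0},{"travel":[0,0,11],"turn":0},{"travel":[0,0,11.2],"turn":0},{"travel":[0,0,11.2],"turn":0}]'

```text
time_s: 5.48
tcp_pos: [0.3204, -0.3942, 0.0517]
ee_rot: [0.0, 0.99, 0.142, 0.0]
ft_force: [0.2, 0.6, -1.0]
opening: 0.0612
grip_force: 66.4
```

servo_tool --plan '[{"travel":[0,0,0],"turn":0},{"travel":[0,0,0],"turn":0},{"travel":[0,0,0],"turn":0},{"travel":[0,0,0],"turn":0},{"travel":[0,0,0],"turn":0},{"travel":[0,0,0],"turn":0},{"travel":[0,0,-1],"turn":0},{"travel":[0,0,-3],"turn":0}]' --grip 1

```text
time_s: 6.15
tcp_pos: [0.3187, -0.3931, 0.0805]
ee_rot: [-0.002, 0.99, 0.141, -0.001]
ft_force: [1.2, 0.2, -0.6]
opening: 0.0854
grip_force: 0.0
```

Run:
```python
from h import *
goto([.32,-.395,.15],-74); goto([.42,0.05,.25],-10)
```

```text
tcp [ 0.3187 -0.3931  0.0805] yaw -73.8 travel [ 0.06  0.19 -7.55] turn 0.004 F [ 1.2  0.2 -0.6] open 0.0854 gf 0.0 t 6.15 j [ 0.3   0.51  0.66  2.11 -0.49  0.68 -0.  ]
tcp [ 0.3187 -0.3931  0.0805] yaw -73.8 travel [ 22.08 -39.78 -17.45] turn -1.113 F [ 1.2  0.2 -0.6] open 0.0854 gf 0.0 t 6.15 j [ 0.3   0.51  0.66  2.11 -0.49  0.68 -0.  ]
```

servo_tool --plan '[{"travel":[0,0,-4],"turn":-0.0},{"travel":[0.5,-0.5,-8],"turn":-0.12},{"travel":[2.5,-3,-10.5],"turn":-0.24},{"travel":[5,-6,-12],"turn":-0.36},{"travel":[7.6,-9,-13],"turn":-0.48},{"travel":[10.2,-12,-14],"turn":-0.6},{"travel":[12.8,-15,-15],"turn":-0.72},{"travel":[15.4,-18,-16],"turn":-0.84}]'

```text
time_s: 6.82
tcp_pos: [0.4172, -0.1768, 0.2427]
ee_rot: [0.0, 0.845, 0.535, 0.001]
ft_force: [0.6, 0.0, -0.4]
opening: 0.0853
grip_force: 0.0
```

Run:
```python
from h import *
goto([.47,.1,.23],10); 
s=snap('top'); w=cloud(s).reshape(-1,3); x,y,z=w.T; m=(abs(x-.32)<.08)&(abs(y+.395)<.07)&(z>.04)&(z<.07); r=cv2.minAreaRect(w[m][:,:2].astype(np.float32)); print(r,np.percentile(z[m],90))
```

```text
tcp [ 0.4172 -0.1768  0.2427] yaw -25.3 travel [27.28 -7.06  0.68] turn -0.616 F [ 0.6  0.  -0.4] open 0.0853 gf 0.0 t 6.82 j [-0.2   0.12  0.56  2.08 -0.08  0.96 -0.04]
((0.3202497959136963, -0.39448219537734985), (0.11077853292226791, 0.06365662068128586), 16.327964782714844) 0.05925565766893231
```

servo_tool --plan '[{"travel":[3.5,-0.9,0],"turn":-0.12},{"travel":[7,-1.8,0],"turn":-0.24},{"travel":[10.5,-2.7,0],"turn":-0.36},{"travel":[14,-3.6,0],"turn":-0.48},{"travel":[17.5,-4.5,0],"turn":-0.6},{"travel":[21,-5.4,0],"turn":-0.72},{"travel":[24.5,-6.3,0],"turn":-0.84},{"travel":[28,-7,0],"turn":-0.96}]'

```text
time_s: 7.53
tcp_pos: [0.4748, 0.1056, 0.2419]
ee_rot: [0.0, 0.502, 0.865, 0.0]
ft_force: [1.1, -0.2, -0.2]
opening: 0.0854
grip_force: 0.0
```

Run:
```python
from h import *
goto([.3905,.319,.17],62);
```

```text
tcp [0.4748 0.1056 0.2419] yaw 29.7 travel [22.72  3.23  6.59] turn -0.564 F [ 1.1 -0.2 -0.2] open 0.0854 gf 0.0 t 7.53 j [-0.52  0.17  0.24  2.   -0.05  0.98  0.27]
```

servo_tool --plan '[{"travel":[3.8,0.5,0],"turn":-0.1},{"travel":[7.6,1,0],"turn":-0.2},{"travel":[11.4,1.5,1],"turn":-0.3},{"travel":[15.2,2,2.5],"turn":-0.4},{"travel":[19,2.7,4.5],"turn":-0.5},{"travel":[22,3.1,6],"turn":-0.56},{"travel":[22.7,3.2,6.6],"turn":-0.56},{"travel":[22.7,3.2,6.6],"turn":-0.56}]'

```text
time_s: 8.2
tcp_pos: [0.3897, 0.3193, 0.174]
ee_rot: [-0.001, 0.244, 0.97, -0.001]
ft_force: [0.4, 0.6, 0.2]
opening: 0.0855
grip_force: 0.0
```

Run:
```python
from h import *
goto([.3905,.319,.104],62); snap('scene','scene2')
```

```text
tcp [0.3897 0.3193 0.174 ] yaw 61.7 travel [-0.09  0.03  6.4 ] turn -0.005 F [0.4 0.6 0.2] open 0.0855 gf 0.0 t 8.2 j [-0.78  0.29  0.01  2.02 -0.    0.84  0.31]
```

View pics/scene2.png

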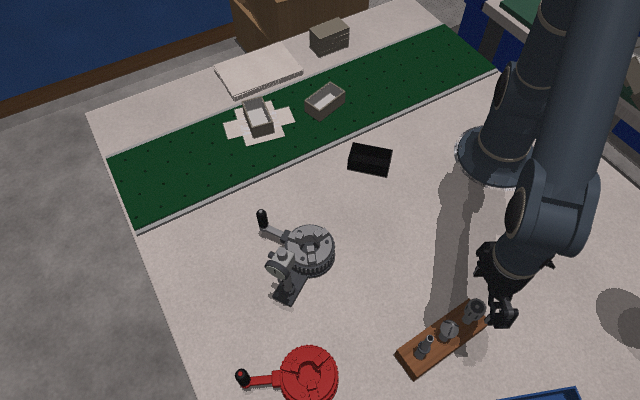

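The scene shows the carton upright on the belt at (325,101), clear of the other carton's paper. The gripper hangs over the cutter at (476,308). Next I descend and grasp.

servo_tool --plan '[{"travel":[0,0,2],"turn":0},{"travel":[0,0,4],"turn":0},{"travel":[0,0,5.5],"turn":0},{"travel":[0,0,6.4],"turn":0},{"travel":[0,0,6.4],"turn":0},{"travel":[0,0,6.4],"turn":0},{"travel":[0,0,6.4],"turn":0},{"travel":[0,0,6.4],"turn":0}]'

```text
time_s: 8.92
tcp_pos: [0.3924, 0.3181, 0.1125]
ee_rot: [0.001, 0.247, 0.969, 0.001]
ft_force: [-0.3, 0.7, -0.0]
opening: 0.0854
grip_force: 0.0
```

servo_tool --plan '[{"travel":[0,0,0],"turn":0},{"travel":[0,0,0],"turn":0},{"travel":[0,0,0],"turn":0},{"travel":[0,0,0],"turn":0},{"travel":[0,0,0],"turn":0},{"travel":[0,0,0],"turn":0},{"travel":[0,0,0],"turn":0},{"travel":[0,0,0],"turn":0}]' --grip 0

```text
time_s: 9.58
tcp_pos: [0.3918, 0.3182, 0.1118]
ee_rot: [0.0, 0.246, 0.969, 0.0]
ft_force: [-0.7, 0.1, 5.0]
opening: 0.0346
grip_force: 59.5
```

Run:
```python
from h import *
goto([.3905,.319,.18],62)
```

```text
tcp [0.3918 0.3182 0.1118] yaw 61.5 travel [ 0.15  0.01 -7.42] turn -0.009 F [-0.7  0.1  5. ] open 0.0346 gf 59.5 t 9.58 j [-0.77  0.38  0.01  2.07 -0.01  0.69  0.31]
```

servo_tool --plan '[{"travel":[0,0,-1.5],"turn":0},{"travel":[0,0,-3.5],"turn":0},{"travel":[0,0,-6],"turn":0},{"travel":[0,0,-8.5],"turn":0},{"travel":[0,0,-10],"turn":0},{"travel":[0,0,-10.5],"turn":0},{"travel":[0,0,-10.5],"turn":0},{"travel":[0,0,-10.5],"turn":0}]'

```text
time_s: 10.25
tcp_pos: [0.3907, 0.3172, 0.2149]
ee_rot: [-0.001, 0.246, 0.969, -0.001]
ft_force: [0.3, -0.9, -4.6]
opening: 0.0344
grip_force: 61.1
```

Run:
```python
from h import *
goto([.595,.0036,.21])
```

```text
tcp [0.3907 0.3172 0.2149] yaw 61.5 travel [-32.92 -17.8   -0.1 ] turn 0.0 F [ 0.3 -0.9 -4.6] open 0.0344 gf 61.1 t 10.25 j [-0.78  0.24  0.01  1.98 -0.    0.93  0.31]
```

servo_tool --plan '[{"travel":[-1.5,-0.8,0],"turn":0},{"travel":[-4,-2.2,0],"turn":0},{"travel":[-7,-3.8,0],"turn":0},{"travel":[-10,-5.4,0],"turn":0},{"travel":[-13,-7,0],"turn":0},{"travel":[-16,-8.7,0],"turn":0},{"travel":[-19,-10.3,0],"turn":0},{"travel":[-22,-11.9,0],"turn":0}]'

```text
time_s: 10.92
tcp_pos: [0.5274, 0.1064, 0.2141]
ee_rot: [-0.002, 0.246, 0.969, -0.001]
ft_force: [0.9, 0.1, -3.2]
opening: 0.0344
grip_force: 61.0
```

servo_tool --plan '[{"travel":[-3,-1.6,0],"turn":0},{"travel":[-6,-3.2,0],"turn":0},{"travel":[-8.5,-4.6,0],"turn":0},{"travel":[-10.2,-5.5,0],"turn":0},{"travel":[-10.9,-5.9,0],"turn":0},{"travel":[-10.9,-5.9,0],"turn":0},{"travel":[-10.9,-5.9,0],"turn":0},{"travel":[-10.9,-5.9,0],"turn":0}]'

```text
time_s: 11.58
tcp_pos: [0.5945, 0.0066, 0.2153]
ee_rot: [-0.001, 0.245, 0.97, 0.0]
ft_force: [0.3, -0.3, -4.0]
opening: 0.0345
grip_force: 61.0
```

Run:
```python
from h import *
goto([.595,.0036,.16]); 
S=snap('scene');T=snap('top')
a=S['img'][170:300,250:400];b=T['img'][130:230,240:360]
im=np.vstack([np.zeros((0,750,3),np.uint8)]) 
A=cv2.resize(a,(450,390),interpolation=cv2.INTER_CUBIC);B=cv2.resize(b,(350,292),interpolation=cv2.INTER_CUBIC)
im=np.zeros((390,800,3),np.uint8);im[:,:450]=A;im[:292,450:]=B;cv2.imwrite('pics/ins.png',im[:,:,::-1])
```

```text
tcp [0.5945 0.0066 0.2153] yaw 61.6 travel [-0.2  -0.24  4.93] turn 0.0 F [ 0.3 -0.3 -4. ] open 0.0345 gf 61.0 t 11.58 j [-0.23  0.38  0.2   1.79 -0.09  0.99  1.08]
```

View pics/ins.png

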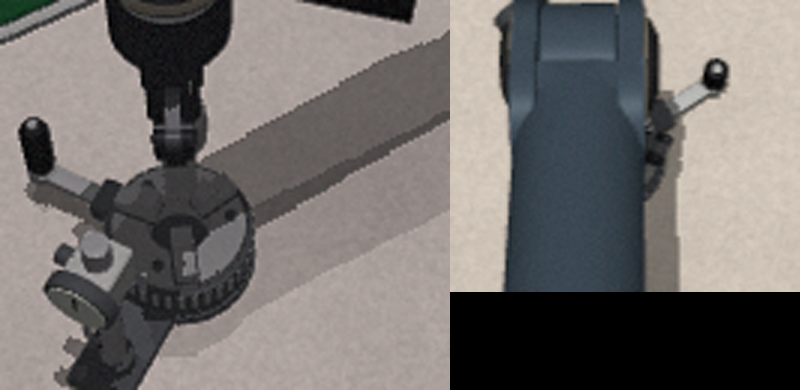

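The picture shows the cutter's shank foot at crop (180,180), hanging over the chuck opening at (182,232). Estimates say it is centred to about 3 mm, against 6.8 mm of clearance, so I lower it slowly while checking force.

servo_tool --plan '[{"travel":[-0.2,-0.2,0.8],"turn":0},{"travel":[-0.2,-0.2,1.8],"turn":0},{"travel":[-0.2,-0.2,2.6],"turn":0},{"travel":[-0.2,-0.2,3.2],"turn":0},{"travel":[-0.2,-0.2,3.7],"turn":0},{"travel":[-0.2,-0.2,4.2],"turn":0},{"travel":[-0.2,-0.2,4.7],"turn":0},{"travel":[-0.2,-0.2,5],"turn":0}]'

```text
time_s: 12.35
tcp_pos: [0.5962, 0.0017, 0.1655]
ee_rot: [-0.0, 0.246, 0.969, -0.0]
ft_force: [0.6, 0.4, -3.6]
opening: 0.0346
grip_force: 61.0
```

Run:
```python
from h import *
goto([.595,.0036,.1138]); 
w=cloud(snap('scene')).reshape(-1,3); x,y,z=w.T
m=(np.hypot(x-.595,y-.0036)<.025)&(z>.086)
for a in(.088,.093,.098,.103,.108): 
    k=m&(abs(z-a)<.003); print(a,w[k].mean(0).round(4),k.sum(),(w[k].min(0)).round(4),w[k].max(0).round(4))
```

```text
tcp [0.5962 0.0017 0.1655] yaw 61.5 travel [0.19 0.11 4.57] turn 0.0 F [ 0.6  0.4 -3.6] open 0.0346 gf 61.0 t 12.35 j [-0.22  0.44  0.19  1.83 -0.1   0.89  1.09]
0.088 [0.5977 0.0093 0.0891] 8 [0.5896 0.0016 0.0877] [0.6043 0.0128 0.0909]
0.093 [0.5977 0.009  0.093 ] 13 [0.5886 0.0016 0.0905] [0.6043 0.013  0.0956]
0.098 [0.5979 0.0093 0.0977] 14 [0.5886 0.0017 0.0952] [0.6041 0.013  0.1008]
0.103 [0.5974 0.0099 0.1025] 12 [0.5877 0.0019 0.1001] [0.604  0.0125 0.1059]
0.108 [0.5971 0.0106 0.1079] 11 [0.5881 0.0064 0.1051] [0.6038 0.0126 0.11  ]
```

servo_tool --plan '[{"travel":[0.1,0,0.8],"turn":0},{"travel":[0.1,0,1.6],"turn":0},{"travel":[0.1,0,2.4],"turn":0},{"travel":[0.1,0,3.1],"turn":0},{"travel":[0.1,0,3.6],"turn":0},{"travel":[0.1,0,4.0],"turn":0},{"travel":[0.1,0,4.3],"turn":0},{"travel":[0.1,0,4.3],"turn":0}]'

```text
time_s: 13.07
tcp_pos: [0.5952, 0.0022, 0.1226]
ee_rot: [-0.001, 0.246, 0.969, -0.0]
ft_force: [-0.8, 0.2, -3.0]
opening: 0.0343
grip_force: 61.0
```

servo_tool --plan '[{"travel":[0,0,0.05],"turn":0},{"travel":[0,0,0.1],"turn":0},{"travel":[0,0,0.15],"turn":0},{"travel":[0,0,0.2],"turn":0},{"travel":[0,0,0.25],"turn":0},{"travel":[0,0,0.25],"turn":0},{"travel":[0,0,0.25],"turn":0},{"travel":[0,0,0.25],"turn":0}]'

```text
time_s: 13.73
tcp_pos: [0.5955, 0.0022, 0.1208]
ee_rot: [0.0, 0.246, 0.969, 0.0]
ft_force: [-0.8, -0.5, -3.9]
opening: 0.0346
grip_force: 61.0
```

servo_tool --plan '[{"travel":[0,0,0.04],"turn":0},{"travel":[0,0,0.08],"turn":0},{"travel":[0,0,0.12],"turn":0},{"travel":[0,0,0.12],"turn":0},{"travel":[0,0,0.12],"turn":0},{"travel":[0,0,0.12],"turn":0},{"travel":[0,0,0.12],"turn":0},{"travel":[0,0,0.12],"turn":0}]'

```text
time_s: 14.4
tcp_pos: [0.5957, 0.0021, 0.1199]
ee_rot: [0.0, 0.246, 0.969, 0.0]
ft_force: [-1.2, -0.1, -0.0]
opening: 0.0346
grip_force: 61.3
```

servo_tool --plan '[{"travel":[0,0,0],"turn":0},{"travel":[0,0,0],"turn":0},{"travel":[0,0,0],"turn":0},{"travel":[0,0,0],"turn":0},{"travel":[0,0,0],"turn":0},{"travel":[0,0,-1.5],"turn":0},{"travel":[0,0,-4],"turn":0},{"travel":[0,0,-7],"turn":0}]' --grip 1

```text
time_s: 15.07
tcp_pos: [0.5943, 0.0022, 0.1887]
ee_rot: [-0.002, 0.246, 0.969, -0.001]
ft_force: [-0.2, -0.3, 0.1]
opening: 0.0855
grip_force: 0.0
```

Run:
```python
from h import *
for Y in(0,50,61): goto([.6625,-.1014,.17],Y)
```

```text
tcp [0.5943 0.0022 0.1887] yaw 61.5 travel [-10.95  -5.84   1.25] turn 1.073 F [-0.2 -0.3  0.1] open 0.0855 gf 0.0 t 15.07 j [-0.22  0.41  0.2   1.81 -0.1   0.94  1.09]
tcp [0.5943 0.0022 0.1887] yaw 61.5 travel [-10.95  -5.84   1.25] turn 0.2 F [-0.2 -0.3  0.1] open 0.0855 gf 0.0 t 15.07 j [-0.22  0.41  0.2   1.81 -0.1   0.94  1.09]
tcp [0.5943 0.0022 0.1887] yaw 61.5 travel [-10.95  -5.84   1.25] turn 0.008 F [-0.2 -0.3  0.1] open 0.0855 gf 0.0 t 15.07 j [-0.22  0.41  0.2   1.81 -0.1   0.94  1.09]
```

servo_tool --plan '[{"travel":[0,0,-1],"turn":0},{"travel":[-2,-1,-1],"turn":0},{"travel":[-4.5,-2.4,-1],"turn":0},{"travel":[-7,-3.7,-1],"turn":0},{"travel":[-9.5,-5,0],"turn":0},{"travel":[-10.7,-5.7,1],"turn":0},{"travel":[-11,-5.8,1.2],"turn":0},{"travel":[-11,-5.8,1.2],"turn":0}]'

```text
time_s: 15.73
tcp_pos: [0.6635, -0.1015, 0.1756]
ee_rot: [-0.002, 0.247, 0.969, -0.0]
ft_force: [-0.5, 0.5, 0.6]
opening: 0.0855
grip_force: 0.0
```

Run:
```python
from h import *
goto([.6625,-.1014,.083])
S=snap('scene');T=snap('top')
for s in(S,T):
    w=cloud(s).reshape(-1,3);x,y,z=w.T
    m=(np.hypot(x-.595,y-.0036)<.03)&(z>.115)&(z<.135); print(m.sum(),w[m].mean(0) if m.any() else '', cv2.minEnclosingCircle(w[m][:,:2].astype(np.float32)) if m.sum()>3 else '')
    m=(np.hypot(x-.6625,y+.1014)<.03)&(z>.06)&(z<.115); print('grip',m.sum(),cv2.minEnclosingCircle(w[m][:,:2].astype(np.float32)))
A=cv2.resize(S['img'][170:300,250:400],(750,600)[:2] and (690,598),interpolation=cv2.INTER_CUBIC); cv2.imwrite('pics/c2.png',A[:,:,::-1])
```

```text
tcp [ 0.6635 -0.1015  0.1756] yaw 61.4 travel [ 0.06 -0.03  8.66] turn 0.0 F [-0.5  0.5  0.6] open 0.0855 gf 0.0 t 15.73 j [-0.06  0.54  0.21  1.63 -0.13  0.99  1.27]
216 [0.59507076 0.00521518 0.12252317] ((0.59327632188797, 0.004491213709115982), 0.019543036818504333)
grip 125 ((0.663149356842041, -0.10024500638246536), 0.011724961921572685)
145 [0.59255392 0.00356459 0.12356565] ((0.5928477644920349, 0.0031742295250296593), 0.018144624307751656)
grip 0 ((0.0, 0.0), 0.0)
```

View pics/c2.png

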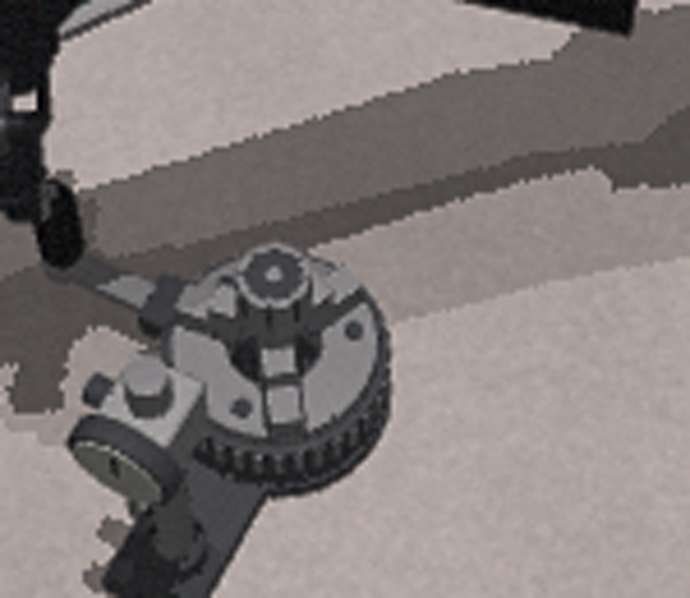

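The picture shows the cutter upright in the chuck, head at crop (275,290), top at 0.123 m and centred within 2 mm. The grip is at (60,225), under the open gripper. I'll take hold of it.

servo_tool --plan '[{"travel":[0,0,2],"turn":0},{"travel":[0,0,4.2],"turn":0},{"travel":[0,0,6.5],"turn":0},{"travel":[0,0,8],"turn":0},{"travel":[0,0,8.6],"turn":0},{"travel":[0,0,8.6],"turn":0},{"travel":[0,0,8.6],"turn":0},{"travel":[0,0,8.6],"turn":0}]'

```text
time_s: 16.5
tcp_pos: [0.6654, -0.1008, 0.0933]
ee_rot: [0.001, 0.246, 0.969, 0.0]
ft_force: [-0.2, -0.6, 0.2]
opening: 0.0853
grip_force: 0.0
```

servo_tool --plan '[{"travel":[0,0,0],"turn":0},{"travel":[0,0,0],"turn":0},{"travel":[0,0,0],"turn":0},{"travel":[0,0,0],"turn":0},{"travel":[0,0,0],"turn":0},{"travel":[0,0,0],"turn":0},{"travel":[0,0,0],"turn":0},{"travel":[0,0,0],"turn":0}]' --grip 0

```text
time_s: 17.17
tcp_pos: [0.6645, -0.1017, 0.092]
ee_rot: [0.0, 0.246, 0.969, -0.0]
ft_force: [-2.0, -0.3, 3.8]
opening: 0.0223
grip_force: 58.9
```

```bash
cat >> h.py <<'E'
C=np.array([.5945,.0036])
def arc(to,n=8,r=.125,from_=None):
    from scipy.spatial.transform import Rotation as Ro
    s=telemetry.state();q=s['ee_rot'];R=Ro.from_quat([q[1],q[2],q[3],q[0]]).as_matrix();p=s['tcp_pos']
    d=p[:2]-C;a0=np.degrees(np.arctan2(d[1],d[0]));print('now ang',a0.round(1),'r',np.hypot(*d).round(4),'s~',np.radians(-32.4-a0).round(3),'F',s['ft_force'].round(1),'z',p[2].round(4),'open',s['opening'].round(4))
    for a in np.linspace(a0,to,n+1)[1:]:
        t=C+r*np.array([np.cos(np.radians(a)),np.sin(np.radians(a))]); print(round(a,1),(R.T[:2,:2]@(t-p[:2])*100).round(2))
E
python3 -c "
from h import *
arc(-90)"
```

```text
Traceback (most recent call last):
  File "h.py", line 27, in arc
    d=p[:2]-C;a0=np.degrees(np.arctan2(d[1],d[0]));print('now ang',a0.round(1),'r',np.hypot(*d).round(4),'s~',np.radians(-32.4-a0).round(3),'F',s['ft_force'].round(1),'z',p[2].round(4),'open',s['opening'].round(4))
                                                                                                                                                                                                ^^^^^^^^^^^^^^^^^^
AttributeError: 'float' object has no attribute 'round'
```

```bash
sed -i "s/s\['opening'\].round(4)/s['opening']/" h.py; python3 -c "
from h import *
arc(-90)"
```

```text
now ang -56.4 r 0.1265 s~ 0.419 F [-2.  -0.3  3.8] z 0.092 open 0.022320242965756142
-60.6 [ 0.59 -0.72]
-64.8 [ 1.1  -1.48]
-69.0 [ 1.67 -2.2 ]
-73.2 [ 2.29 -2.88]
-77.4 [ 2.96 -3.5 ]
-81.6 [ 3.67 -4.08]
-85.8 [ 4.42 -4.6 ]
-90.0 [ 5.21 -5.07]
```

```bash
sed -i "s/@(t-p\[:2\])/@(t-C-r*d\/np.hypot(*d))/" h.py; python3 -c "
from h import *
arc(-88)"
```

```text
now ang -56.4 r 0.1265 s~ 0.419 F [-2.  -0.3  3.8] z 0.092 open 0.022320242965756142
-60.3 [ 0.43 -0.75]
-64.3 [ 0.91 -1.46]
-68.2 [ 1.44 -2.15]
-72.2 [ 2.01 -2.79]
-76.1 [ 2.62 -3.39]
-80.1 [ 3.28 -3.95]
-84.0 [ 3.97 -4.46]
-88.0 [ 4.7  -4.93]
```

servo_tool --plan '[{"travel":[0.43,-0.75,0],"turn":0},{"travel":[0.91,-1.46,0],"turn":0},{"travel":[1.44,-2.15,0],"turn":0},{"travel":[2.0,-2.8,0],"turn":0},{"travel":[2.6,-3.4,0],"turn":0},{"travel":[3.3,-3.95,0],"turn":0},{"travel":[4.0,-4.45,0],"turn":0},{"travel":[4.7,-4.95,0],"turn":0}]'

```text
time_s: 17.83
tcp_pos: [0.6016, -0.1219, 0.0921]
ee_rot: [0.003, 0.246, 0.969, 0.001]
ft_force: [5.1, 2.7, -1.1]
opening: 0.0227
grip_force: 59.4
```

```bash
python3 -c "
from h import *
arc(-122)"
```

```text
now ang -86.8 r 0.1257 s~ 0.949 F [ 5.1  2.7 -1.1] z 0.0921 open 0.022650532868288175
-91.2 [ 0.84 -0.47]
-95.6 [ 1.71 -0.88]
-100.0 [ 2.6  -1.22]
-104.4 [ 3.53 -1.49]
-108.8 [ 4.47 -1.69]
-113.2 [ 5.42 -1.81]
-117.6 [ 6.38 -1.87]
-122.0 [ 7.34 -1.84]
```

servo_tool --plan '[{"travel":[0.85,-0.45,0],"turn":0},{"travel":[1.7,-0.85,0],"turn":0},{"travel":[2.6,-1.2,0],"turn":0},{"travel":[3.5,-1.45,0],"turn":0},{"travel":[4.45,-1.65,0],"turn":0},{"travel":[5.4,-1.8,0],"turn":0},{"travel":[6.35,-1.85,0],"turn":0},{"travel":[7.3,-1.85,0],"turn":0}]'

```text
time_s: 18.5
tcp_pos: [0.5293, -0.1027, 0.0921]
ee_rot: [0.004, 0.246, 0.969, 0.001]
ft_force: [6.9, 1.8, -4.1]
opening: 0.0222
grip_force: 59.2
```

```bash
python3 -c "
from h import *
arc(-148)"
```

```text
now ang -121.5 r 0.1247 s~ 1.555 F [ 6.9  1.8 -4.1] z 0.0921 open 0.022221361788491035
-124.8 [0.72 0.06]
-128.1 [1.43 0.16]
-131.4 [2.14 0.3 ]
-134.8 [2.84 0.48]
-138.1 [3.53 0.71]
-141.4 [4.2  0.97]
-144.7 [4.86 1.27]
-148.0 [5.5  1.61]
```

servo_tool --plan '[{"travel":[0.7,0.05,0],"turn":0},{"travel":[1.45,0.15,0],"turn":0},{"travel":[2.15,0.3,0],"turn":0},{"travel":[2.85,0.5,0],"turn":0},{"travel":[3.5,0.7,0],"turn":0},{"travel":[4.2,0.95,0],"turn":0},{"travel":[4.85,1.25,0],"turn":0},{"travel":[5.5,1.6,0],"turn":0}]'

```text
time_s: 19.17
tcp_pos: [0.4898, -0.063, 0.0921]
ee_rot: [0.005, 0.246, 0.969, 0.001]
ft_force: [10.0, -0.1, -7.4]
opening: 0.0219
grip_force: 59.0
```

```bash
python3 -c "
from h import *
arc(-160)"
```

```text
now ang -147.6 r 0.1241 s~ 2.01 F [10.  -0.1 -7.4] z 0.0921 open 0.02194581025241993
-149.1 [0.29 0.17]
-150.7 [0.58 0.35]
-152.2 [0.87 0.53]
-153.8 [1.15 0.72]
-155.3 [1.42 0.92]
-156.9 [1.69 1.13]
-158.4 [1.95 1.34]
-160.0 [2.21 1.56]
```

servo_tool --plan '[{"travel":[0.25,0.25,0],"turn":0},{"travel":[0.5,0.45,0],"turn":0},{"travel":[0.8,0.65,0],"turn":0},{"travel":[1.1,0.85,0],"turn":0},{"travel":[1.35,1.05,0],"turn":0},{"travel":[1.6,1.25,0],"turn":0},{"travel":[1.9,1.5,0],"turn":0},{"travel":[2.15,1.7,0],"turn":0}]'

```text
time_s: 19.83
tcp_pos: [0.4786, -0.0397, 0.0921]
ee_rot: [0.005, 0.247, 0.969, -0.0]
ft_force: [7.7, -4.5, -6.9]
opening: 0.0223
grip_force: 59.2
```

```bash
python3 -c "
from h import *
arc(-172)"
```

```text
now ang -159.5 r 0.1237 s~ 2.218 F [ 7.7 -4.5 -6.9] z 0.0921 open 0.022311810632398413
-161.1 [0.25 0.23]
-162.6 [0.5  0.46]
-164.2 [0.74 0.7 ]
-165.7 [0.98 0.95]
-167.3 [1.21 1.2 ]
-168.9 [1.43 1.46]
-170.4 [1.64 1.73]
-172.0 [1.85 2.  ]
```

servo_tool --plan '[{"travel":[0.1,0.15,0],"turn":0},{"travel":[0.25,0.3,0],"turn":0},{"travel":[0.35,0.4,0],"turn":0},{"travel":[0.5,0.55,0],"turn":0},{"travel":[0.6,0.65,0],"turn":0},{"travel":[0.7,0.75,0],"turn":0},{"travel":[0.7,0.75,0],"turn":0},{"travel":[0.7,0.75,0],"turn":0}]'

```text
time_s: 20.5
tcp_pos: [0.4759, -0.0312, 0.0921]
ee_rot: [0.005, 0.247, 0.969, -0.001]
ft_force: [8.3, -7.6, -5.7]
opening: 0.0226
grip_force: 59.3
```

```bash
python3 -c "
from h import *
arc(-172)"
```

```text
now ang -163.6 r 0.1236 s~ 2.291 F [ 8.3 -7.6 -5.7] z 0.0921 open 0.022560143882176153
-164.7 [0.16 0.16]
-165.7 [0.32 0.33]
-166.8 [0.47 0.5 ]
-167.8 [0.62 0.67]
-168.9 [0.77 0.84]
-169.9 [0.91 1.02]
-171.0 [1.05 1.2 ]
-172.0 [1.19 1.38]
```

servo_tool --plan '[{"travel":[0.15,0.2,0],"turn":0},{"travel":[0.3,0.35,0],"turn":0},{"travel":[0.45,0.5,0],"turn":0},{"travel":[0.55,0.65,0],"turn":0},{"travel":[0.65,0.8,0],"turn":0},{"travel":[0.75,0.95,0],"turn":0},{"travel":[0.75,0.95,0],"turn":0},{"travel":[0.75,0.95,0],"turn":0}]'

```text
time_s: 21.17
tcp_pos: [0.4734, -0.0209, 0.092]
ee_rot: [0.004, 0.248, 0.969, -0.002]
ft_force: [6.5, -12.0, -4.6]
opening: 0.0225
grip_force: 59.5
```

```bash
python3 -c "
from h import *
arc(-176)"
```

```text
now ang -168.6 r 0.1235 s~ 2.376 F [  6.5 -12.   -4.6] z 0.092 open 0.02252380854922369
-169.5 [0.13 0.16]
-170.4 [0.26 0.31]
-171.3 [0.38 0.48]
-172.3 [0.5  0.64]
-173.2 [0.62 0.8 ]
-174.1 [0.74 0.97]
-175.1 [0.85 1.14]
-176.0 [0.96 1.31]
```

servo_tool --plan '[{"travel":[0.05,0.08,0],"turn":0},{"travel":[0.12,0.16,0],"turn":0},{"travel":[0.12,0.16,0],"turn":0},{"travel":[0.12,0.16,0],"turn":0},{"travel":[0.12,0.16,0],"turn":0},{"travel":[0.12,0.16,0],"turn":0},{"travel":[0.12,0.16,0],"turn":0},{"travel":[0.12,0.16,0],"turn":0}]'

```text
time_s: 21.83
tcp_pos: [0.4732, -0.0195, 0.092]
ee_rot: [0.004, 0.248, 0.969, -0.002]
ft_force: [7.4, -13.0, -4.3]
opening: 0.0226
grip_force: 59.5
```

servo_tool --plan '[{"travel":[0,0,0],"turn":0},{"travel":[0,0,0],"turn":0},{"travel":[0,0,0],"turn":0},{"travel":[0,0,0],"turn":0},{"travel":[0,0,0],"turn":0},{"travel":[0,0,0],"turn":0},{"travel":[0,0,0],"turn":0},{"travel":[0,0,0],"turn":0}]' --grip 1

```text
time_s: 22.5
tcp_pos: [0.4702, -0.0141, 0.0916]
ee_rot: [-0.0, 0.246, 0.969, 0.0]
ft_force: [-0.3, -0.1, -0.3]
opening: 0.0853
grip_force: 0.0
```

Run:
```python
from h import *
goto([.47,-.05,.2])
w=cloud(snap('scene')).reshape(-1,3);x,y,z=w.T
m=(np.hypot(x-.595,y-.0036)<.03)&(z>.115)&(z<.135);print(w[m].mean(0),cv2.minEnclosingCircle(w[m][:,:2].astype(np.float32)))
m=(np.hypot(x-.475,y+.03)<.02)&(z>.095)&(z<.11);print('grip?',m.sum(),w[m].mean(0))
```

```text
tcp [ 0.4702 -0.0141  0.0916] yaw 61.5 travel [ -1.69  -3.16 -11.44] turn 0.0 F [-0.3 -0.1 -0.3] open 0.0853 gf 0.0 t 22.5 j [-0.21  0.37  0.19  2.17 -0.12  0.61  1.13]
[0.59682117 0.00484739 0.12268925] ((0.5948419570922852, 0.003783406689763069), 0.019570494070649147)
grip? 39 [ 0.48204451 -0.0341028   0.10258422]
```

servo_tool --plan '[{"travel":[0,0,-1.5],"turn":0},{"travel":[0,0,-4],"turn":0},{"travel":[0,0,-7],"turn":0},{"travel":[0,0,-10],"turn":0},{"travel":[0,0,-13],"turn":0},{"travel":[0,0,-15],"turn":0},{"travel":[0,0,-16],"turn":0},{"travel":[0,0,-16],"turn":0}]'

```text
time_s: 23.22
tcp_pos: [0.4714, -0.0143, 0.2536]
ee_rot: [0.002, 0.246, 0.969, 0.001]
ft_force: [-0.0, 0.4, -0.5]
opening: 0.0849
grip_force: 0.0
```

servo_tool --plan '[{"travel":[1,2,0],"turn":0},{"travel":[2.5,5,0],"turn":0},{"travel":[4,8,0],"turn":0},{"travel":[5.5,11,0],"turn":0},{"travel":[7,14,0],"turn":0},{"travel":[8.5,17,0],"turn":0},{"travel":[9,18,0],"turn":0},{"travel":[9,18,0],"turn":0}]'

```text
time_s: 23.88
tcp_pos: [0.4757, 0.1902, 0.2495]
ee_rot: [-0.002, 0.243, 0.97, -0.0]
ft_force: [0.4, -0.3, -0.3]
opening: 0.0853
grip_force: 0.0
```

Run:
```python
from h import *
S=snap('scene');T=snap('top')
for s in(S,T):
    w=cloud(s).reshape(-1,3);x,y,z=w.T
    m=(np.hypot(x-.595,y-.0036)<.03)&(z>.115)&(z<.135);print(cv2.minEnclosingCircle(w[m][:,:2].astype(np.float32)), w[m].mean(0))
    A=np.c_[w[m][:,:2]-w[m][:,:2].mean(0),np.ones(m.sum())];k=z[m]>.119; print('tilt',np.linalg.lstsq(A[k],z[m][k],rcond=None)[0])
    m=(np.hypot(x-.48,y+.034)<.035)&(z>.085)&(z<.115);g=cv2.minEnclosingCircle(w[m][:,:2].astype(np.float32)) if m.sum()>3 else None;print('grip',m.sum(),g, g and np.radians(-32.4-np.degrees(np.arctan2(g[0][1]-C[1],g[0][0]-C[0]))))
im=np.vstack([cv2.resize(S['img'][190:300,230:400],(510,330)),cv2.resize(T['img'][120:240,160:470],(510,197))]);cv2.imwrite('pics/fin.png',im[:,:,::-1])
```

```text
((0.5957757830619812, 0.00391964940354228), 0.01926429197192192) [0.5967507  0.00488701 0.12264742]
tilt [-0.01346792  0.00316584  0.12306235]
grip 92 ((0.4771794378757477, -0.034516144543886185), 0.011924967169761658) 2.2619745958356186
((0.5948218703269958, 0.003563850186765194), 0.018611475825309753) [0.59443377 0.00319131 0.12369946]
tilt [-0.00844298  0.03738691  0.12393884]
grip 60 ((0.475283145904541, -0.03507910296320915), 0.01144747156649828) 2.2623777253896558
```

View pics/fin.png

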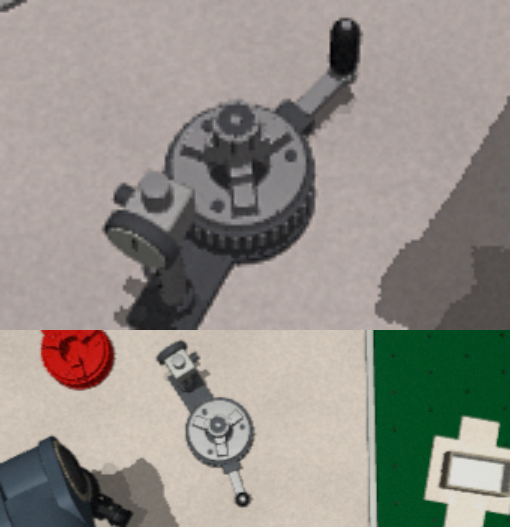

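The picture shows the cutter upright and centred between the closed jaws at (235,120), with the lever sprung back to about 2.26 rad. The gripper is clear of everything, so I'm handing in.

```bash
python3 -c "
from cell import order
print(order.sign_off())"
```

```text
the job is handed in; nothing more can be done
None
```

The job is handed in at about 24 s: the stray carton stands upright on the belt clear of the other one, and the notch cutter stands straight and centred in the closed chuck, with the lever let go at about 2.26 rad.

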